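Square a brass escutcheon into the corner stop with a pin

TASK

The brass door escutcheon has to be held square for marking out: take the red-handled pin from its wooden rest, put its steel end down through the round hole of the escutcheon where it lies, nearly to the counter, and with the pin alone slide the escutcheon flat along the counter into the inside corner of the steel corner stop. Finish while still gripping the pin in the hole and pressing, so that the escutcheon's long edge lies flush on the long fence and its end bears on the short fence, both firmly at once. Do not touch the escutcheon with the gripper, and leave the bowl, the loupe and the padlock where they are.

Things in the scene. Friction and masses are not known exactly. Their poses are not given: they have to be found in the camera images.
- pin_grip (a point): Centre of the round red plastic handle of the pin (60 g). Handle 22 mm diameter, 50 mm tall, axis = own z, upright at the start. Below it a round steel shank of 8 mm diameter, 36 mm long, with a tapered tip: the tip is 61 mm below this point. At the start the pin stands loose in the rest, the handle's underside on the rest's top (40 mm above the counter), the shank down in its hole with 2 mm of play all round: it must be raised 36 mm to come free.
- pin_tip (a point): Tip end of the pin's steel shank, on its axis; z points up the pin to the handle.
- pin: The whole pin; its origin is the tip.
- plate: Brass door escutcheon, a loose smooth plate 46 x 120 x 8 mm (own x, y, z), about 0.28 kg, flat on the counter; origin at the centre of its underside. A round 12 mm hole goes right through its middle; a narrow key slot (6 x 17 mm) lies 30 mm towards -y. Friction about 0.35. It turns freely about the pin, so pressed on a fence by the pin it squares itself.
- plate_hole (a point): Centre of the round hole and of the plate, half-way through the plate (4 mm above its underside); axes as the plate's.
- corner_stop: Dark steel L-shaped stop fixed to the counter, 22 mm high. Origin: inside corner, at counter level. Long fence face: plane x = 0, from y = 0 to -170 mm; short fence face: plane y = 0, from x = 0 to -75 mm. Work lies on the -x, -y side: seated, the plate centre is at x = -23, y = -60 mm, y axes parallel (either way round). The plate starts within 0.5 rad of that.
- long_fence: The long fence of the corner stop, 22 mm thick, 170 mm long, 22 mm high; origin and axes as the corner stop.
- short_fence: The short fence of the corner stop, 22 mm thick, 75 mm long, 22 mm high; origin and axes as the corner stop.
- rest: Fixed wooden block 60 x 60 x 40 mm in which the pin stands; origin at the centre of its underside; a vertical hole in its middle goes right through. It shares three places on the counter with the bowl and the loupe, any of which may hold it.
- bowl: Grey enamel bowl, rim diameter 100 mm, 42 mm high, origin at the centre of its underside. Leave alone.
- loupe: Tortoiseshell loupe, round, 50 mm diameter, 30 mm high, origin at the centre of its underside. Leave alone.
- padlock: Brass padlock lying flat, 36 x 42 x 18 mm with a steel shackle reaching 48 mm towards +x of its origin, which is at the centre of the underside of its body. Leave alone.
There are look-alikes about, which are no part of the job. Of the things that look like the pin, the middle-sized one is meant.

How it is judged:
On the way:
1. the pin's end is down through the round hole of the escutcheon, which still lies where it was (within 40 mm) (horizontal distance between pin_tip and plate_hole below 0.005 m and z of pin_tip in the frame of plate_hole below 0.001 m and angle between pin_tip's own z axis and vertical below 0.3 rad and distance of plate_hole from where it was at the start of the episode below 0.04 m and contact force between the fingers and pin above 1 N), for 0.2 s.
At the end, for the whole second after the job is handed in: Gripper holds the pin (>2 N), tip below mid-height of the round hole, lean <0.3 rad; pin presses the plate (>1 N) and it bears on both fences with >1 N each, centre within 2.5 mm of seated, long edge within 0.035 rad of the long fence, flat and at rest (horizontal distance between pin_tip and plate_hole below 0.005 m and z of pin_tip in the frame of plate_hole below 0.001 m and angle between pin_tip's own z axis and vertical below 0.3 rad and contact force between plate and long_fence above 1 N and contact force between plate and short_fence above 1 N and x of plate_hole in the frame of corner_stop between -0.0255 and -0.02 m and y of plate_hole in the frame of corner_stop between -0.0625 and -0.057 m and angle between the y axis of plate_hole and the y axis of corner_stop, either way round below 0.035 rad and angle between plate_hole's own z axis and vertical below 0.05 rad and height (world z) of plate_hole below 0.008 m and linear speed of plate below 0.01 m/s and contact force between the fingers and pin above 2 N and contact force between pin and plate above 1 N); the arm keeps its last pose, push and grip.
It fails at once if the bowl, the loupe or the padlock is moved by more than 20 mm (distance of any of bowl, loupe, padlock from where it was at the start of the episode above 0.02 m).
It fails at once if the gripper or arm touches the escutcheon (over 1 N) (contact force between any of the fingers, the arm and plate above 1 N).
It also fails if it takes over 46 s, if anything falls off the work surface, if the arm or the gripper's body presses on something with over 40 N, if the wrist force passes 120 N, or if a joint passes its speed limit or range.

ROBOT

A 6-joint arm with a two-finger parallel gripper is mounted at the origin on the work surface. World frame = base frame: x ahead of the robot, y to its left, z up, the work surface at z = 0. Lengths are in m, angles in rad, forces in N, time in s.
With the tool pointing down it reaches from about 0.225 to 0.875 m from the base axis. Payload 3.4 kg.
Tool frame: the origin (TCP) lies between the finger pads; the fingertips stand 8 mm ahead of it and the grasp point (between the pads) lies 11 mm behind it; z points along the fingers, y is the line along which they close (so a half turn about z gives the same grasp; the last joint's range is limited). The gripper opens to 85 mm and grips with 20 to 120 N. Pads are 22 mm wide; open, the fingers measure 114 mm over their backs; the gripper's body (76 mm by 85 mm) begins 54 mm behind the grasp point. The pads swing forward as they close: fully open they stand 13 mm farther back than shut.
Start: joints at [1.13, 0.276, 1.505, -0, 1.361, -0.121], TCP at [0.181, 0.546, 0.239] pointing down, gripper open.
Joint ranges: [-2.89, 2.89], [-0.75, 2.08], [0.22, 2.7], [-1.18, 4.32], [0.11, 2.71], [-2.7, 2.7]. Speed limits (rad/s): [2.57, 2.57, 3.14, 3.14, 3.14, 3.14].

INTERFACE

Orientations are given as a unit quaternion [w, x, y, z].
In Python, from rig import manip, optics, finder gives the robot as it stands.
- The arm moves only by the tool servo_tool, never from a script. Its argument "increments" is a list of rows, each a list of 7 numbers: the shift along the tool's x, y, z in cm, then the turn, a rotation vector about the tool's x, y, z in degrees, then the closure, from -1 (fully open) to 1 (shut). In form: [[x, y, z, rx, ry, rz, gripper], ...]. A call has exactly 5 rows; each row shifts and turns the commanded pose from where the row before left it, along the tool's axes as they then stand; what a row does not reach is not made up. A row lasts 1/10 s, in which the tool goes at most 50 mm and 8.59 degrees, less where a joint would pass 70% of its speed; a pose out of reach is approached as far as the arm can. A call is refused whole if a number of a shift passes 5 or a number of a turn 8.59, either way. A call with a gripper value outside its range is refused whole. The fingers move at their own pace and stop on an object; "squeeze" is the grip in N (left out, the last holds). Time passes only in rows, so rows that do not move let the fingers close, or fill a call up. It gives the time, the measured TCP pose, the force, the opening and the grip force at its end, in the units of the state.
- manip.get_state(): the state, without advancing time (a new reading comes with each control period).
- optics.get_image(name): name is "side" or "top"; returns the picture (384x512x3 uint8, red, green, blue); there is no depth.
- optics.get_calibration(name): a dict with "fov_y" (degrees; the focal length in pixels is half the picture's height over the tangent of half this angle, whatever the lens; pixels are square), "cx", "cy" (the principal point, pixels), "world_to_cam" (4x4, takes a point from world to camera coordinates). Camera axes: x right, y down, z forward; pixel columns grow to the right and rows downward; lengths in m; the calibration is good to about 2 mm. A picture is of the moment at which its call begins. get_calibration takes no time and is no camera call.
- manip.sign_off(): hands the job in; it is judged then, once.
Trained networks look in the newest picture that a camera, given by its name, has taken for a name from the list of things; names that differ only in an ending like _2 or _b are one class to them, and where a whole thing is asked for, a point or a joint stands for the part that bears it (a point fixed in the world has none). Each returns a list of dicts, best first, with "p" (0 to 1); they miss things now and then, are a little off and sometimes report something else, mostly with a low value. They report only what shows in the picture. A call takes as long as a camera call. They do not tell look-alikes from the thing itself.
- finder.silhouettes(label, camera): "region" (384x512 bool, what is visible of it) and "box" ([centre column, centre row, width, height] in pixels, round what is visible of it).
- finder.tip_of(label, camera): "at" ([column, row] in pixels: a listed point, or the origin of a listed thing).
The state is a dict: "clock": time; "qpos": joint angles; "qd": joint speeds; "effort": joint torques, N m; "position": TCP position; "ee_rot": TCP orientation; "contact_force": force on the tool from outside, world axes, zero at the start; "moment": the same for the moment, N m; "width": finger opening in m; "gripper_force": force on a finger pad.
Only numpy, scipy, OpenCV 4.12 (cv2) and the standard library are available. Lean on these libraries where they do the work, as an engineer would, in place of code of your own. Each camera call takes 0.05 s, during which the arm holds its last target. There are 200 camera calls.

## Working session

There is one attempt and no reset: what is moved stays moved. The work goes in short steps, Python scripts to look and compute and a tool call to move; the robot and the scene stay as the last step left them, time stands still between calls to the robot, and variables do not carry over. Pictures are saved under pics/ and viewed, at most 10 in all, crops included, and the job is handed in when it is done.

Besides the shell and the picture viewer there is one more tool, called after "Request:" as name([rows], argument=value, ...), one row to a line, values as JSON. servo_tool: Moves the arm, as the interface text tells. Its arguments: {"type":"object","properties":{"increments":{"type":"array","items":{"type":"array","items":{"type":"number"}}},"squeeze":{"type":"number"}},"required":["increments"]}

```bash
mkdir -p pics; cat > h.py <<'E'
import numpy as np, cv2
from rig import manip, optics, finder
def cal(n):
    c=optics.get_calibration(n); f=192/np.tan(np.radians(c['fov_y'])/2)
    return f,c['cx'],c['cy'],np.array(c['world_to_cam'])
def proj(n,p):
    f,cx,cy,T=cal(n); q=T[:3,:3]@np.array(p)+T[:3,3]
    return np.array([cx+f*q[0]/q[2],cy+f*q[1]/q[2]])
def ray(n,px):
    f,cx,cy,T=cal(n); d=T[:3,:3].T@np.array([(px[0]-cx)/f,(px[1]-cy)/f,1]); o=-T[:3,:3].T@T[:3,3]
    return o,d
def atz(n,px,z):
    o,d=ray(n,px); return o+d*(z-o[2])/d[2]
def save(n,fn,crop=None,s=1):
    im=optics.get_image(n)[:,:,::-1]
    if crop: a,b,c,d=crop; im=im[b:d,a:c]
    cv2.imwrite('pics/'+fn,cv2.resize(im,None,fx=s,fy=s,interpolation=cv2.INTER_CUBIC))
E
python3 - <<'E'
from h import *
a=optics.get_image('top');b=optics.get_image('side')
cv2.imwrite('pics/t0.png',cv2.resize(a[:,:,::-1],None,fx=1.56,fy=1.56)); cv2.imwrite('pics/s0.png',cv2.resize(b[:,:,::-1],None,fx=1.56,fy=1.56))
for n in('top','side'):
    print(n,cal(n)[0],np.round(-cal(n)[3][:3,:3].T@cal(n)[3][:3,3],3))
    for l in('pin_grip','plate_hole','corner_stop','rest','bowl','loupe','padlock'):
        print(l,[(np.round(r['at']).tolist(),round(r['p'],2),np.round(atz(n,r['at'],{'pin_grip':.065,'plate_hole':.004}.get(l,0)),3)[:2].tolist()) for r in finder.tip_of(l,n)])
print(manip.get_state())
E
```

```text
top 467.13579420027645 [0.432 0.012 1.444]
pin_grip [([374.0, 144.0], 0.69, [0.752, -0.334]), ([363.0, 183.0], 0.62, [0.634, -0.294]), ([335.0, 162.0], 0.46, [0.699, -0.213]), ([152.0, 194.0], 0.21, [0.61, 0.332])]
plate_hole [([253.0, 229.0], 0.67, [0.503, 0.035])]
corner_stop [([212.0, 188.0], 0.63, [0.635, 0.16])]
rest []
bowl [([364.0, 235.0], 0.68, [0.48, -0.308])]
loupe [([166.0, 245.0], 0.66, [0.459, 0.305])]
padlock [([152.0, 191.0], 0.49, [0.628, 0.348])]
side 480.78505312513835 [ 0.079 -0.467  0.891]
pin_grip [([416.0, 228.0], 0.9, [0.771, -0.328]), ([354.0, 220.0], 0.61, [0.7, -0.218]), ([370.0, 258.0], 0.48, [0.641, -0.296])]
plate_hole [([205.0, 229.0], 0.88, [0.499, 0.042])]
corner_stop [([205.0, 177.0], 0.98, [0.616, 0.158])]
rest [([364.0, 272.0], 0.8, [0.647, -0.29])]
bowl [([319.0, 332.0], 0.56, [0.473, -0.3])]
loupe [([119.0, 182.0], 0.57, [0.463, 0.307])]
padlock [([158.0, 141.0], 0.51, [0.626, 0.346])]
{'clock': 0.8, 'qpos': array([ 1.12997850e+00,  2.75906072e-01,  1.50489339e+00,  1.53412248e-05,
        1.36070558e+00, -1.20959932e-01]), 'qd': array([-6.90688360e-04,  5.15919857e-04,  6.76884867e-04,  1.32888360e-04,
        1.34663182e-06, -8.48797916e-04]), 'effort': array([-4.86297074e-05, -4.16590941e+01, -2.46080124e+01, -8.93536321e-05,
       -1.85460522e-05, -1.45938139e-05]), 'position': array([0.18079124, 0.54587489, 0.23932719]), 'ee_rot': array([4.93633723e-06, 1.59249639e-01, 9.87238345e-01, 4.41719601e-05]), 'contact_force': array([-0.60997432, -0.10979259,  0.00571419]), 'moment': array([-0.01915982, -0.00272689,  0.00191042]), 'gripper_force': 0.0, 'width': 0.08528116733011307}
```

View pics/t0.png

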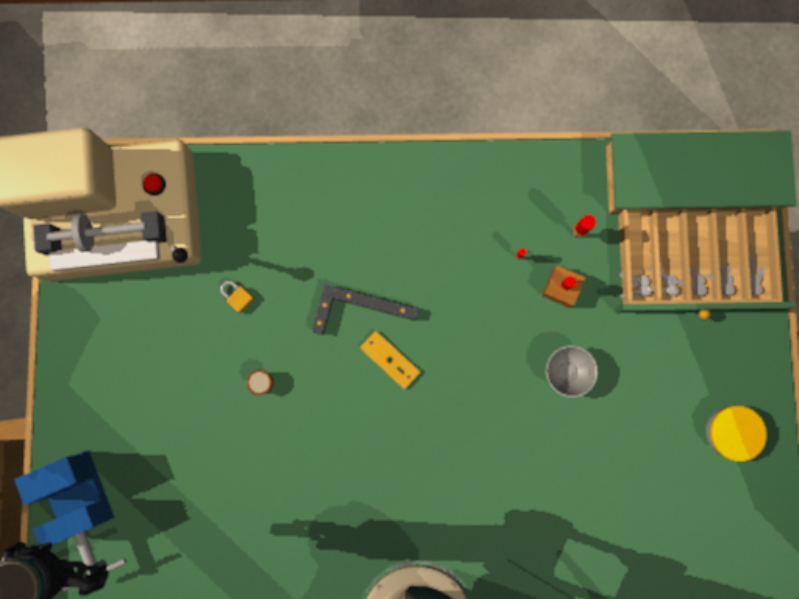

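View pics/s0.png

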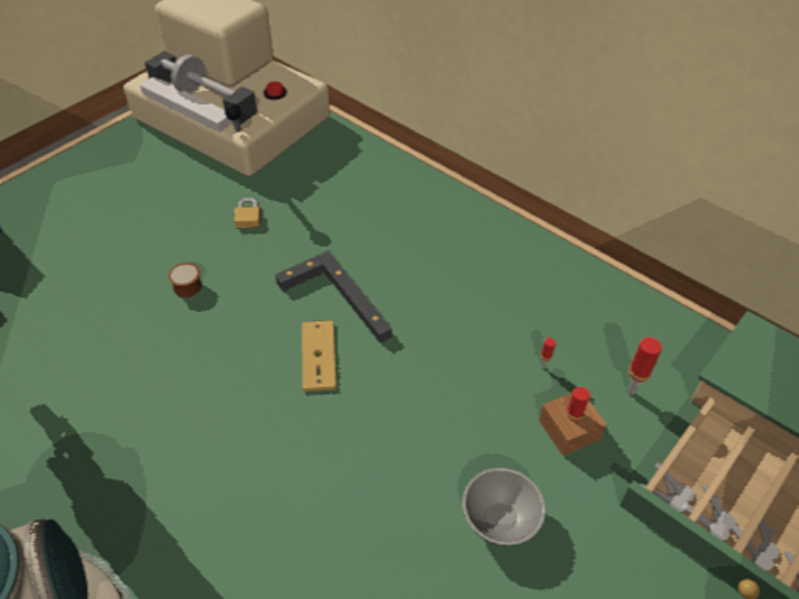

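Pin candidates (512-wide pixels, top / side): small one at (335,162) / (352,223), large one at (374,144) / (414,230), and the middle-sized one in the wooden rest at (365,181) / (370,258). I choose the one in the rest. The plate is at top (250,230), with the corner stop above and left of it, its inside corner near top (212,191).

```bash
python3 - <<'E'
from h import *
t=optics.get_image('top');s=optics.get_image('side')
A=cv2.resize(t[165:260,195:290,::-1],(390,390),interpolation=cv2.INTER_CUBIC)
B=cv2.resize(s[155:255,170:270,::-1],(400,390),interpolation=cv2.INTER_CUBIC)
cv2.imwrite('pics/c1.png',np.hstack([A,B]))
C=cv2.resize(t[130:210,320:400,::-1],(390,390),interpolation=cv2.INTER_CUBIC)
D=cv2.resize(s[200:300,330:430,::-1],(400,390),interpolation=cv2.INTER_CUBIC)
cv2.imwrite('pics/c2.png',np.hstack([C,D]))
for n,l in(('top','plate'),('side','plate'),('top','corner_stop'),('side','corner_stop'),('top','rest'),('side','rest')):
    for r in finder.silhouettes(l,n)[:1]:
        m=r['region'].astype(np.uint8); c=max(cv2.findContours(m,0,1)[0],key=cv2.contourArea)[:,0]
        z={'plate':.008,'corner_stop':.022,'rest':.04}[l]
        w=np.array([atz(n,p,z)[:2] for p in c]).astype(np.float32)
        print(n,l,round(r['p'],2),m.sum(),cv2.minAreaRect(w*1000))
# red centroid of pins
for n,px in(('top',(365,181)),('side',(370,258))):
    im=optics.get_image(n).astype(int); R=((im[...,0]>120)&(im[...,1]<60)&(im[...,2]<60)).astype(np.uint8)
    k,L,S,c=cv2.connectedComponentsWithStats(R)
    for i in range(1,k):
        if S[i,4]>8:print(n,S[i].tolist(),c[i].round(1))
E
```

```text
top plate 0.72 564 ((499.1385803222656, 46.93132019042969), (117.1755142211914, 45.36869430541992), 46.54772186279297)
side plate 0.9 920 ((501.2718505859375, 46.717899322509766), (128.35507202148438, 47.72959899902344), 47.589298248291016)
top corner_stop 0.86 666 ((580.8416137695312, 93.96051025390625), (191.57762145996094, 97.77420043945312), 76.03083038330078)
side corner_stop 0.83 1165 ((575.361328125, 89.43443298339844), (206.95069885253906, 103.59120178222656), 74.42631530761719)
top rest 0.63 388 ((635.2078857421875, -291.49053955078125), (64.06129455566406, 67.87133026123047), 65.1891098022461)
side rest 0.73 980 ((627.910400390625, -300.595458984375), (77.9210205078125, 79.5768814086914), 64.56685638427734)
top [92, 112, 11, 10, 78] [ 97.  116.6]
top [369, 138, 13, 12, 98] [375.  143.2]
top [329, 157, 5, 7, 25] [330.5 159.6]
top [360, 177, 10, 9, 59] [364.6 181. ]
side [171, 52, 10, 9, 57] [175.2  55.8]
side [345, 210, 6, 14, 82] [347.5 216.7]
side [405, 217, 19, 23, 177] [414.6 225.2]
side [364, 248, 14, 15, 84] [371.  253.6]
side [368, 259, 6, 9, 22] [370.9 263.1]
```

View pics/c1.png

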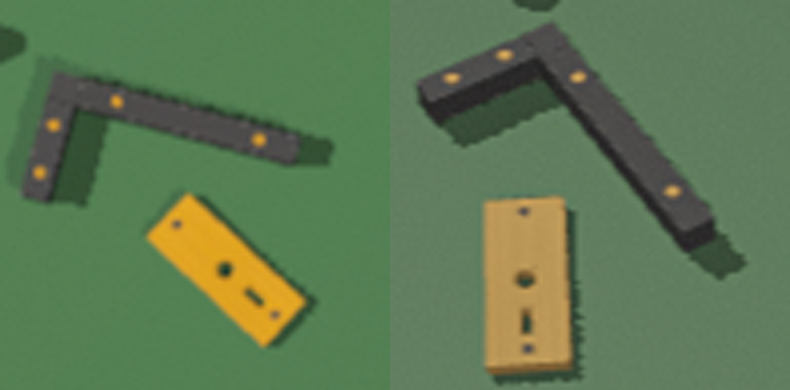

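View pics/c2.png

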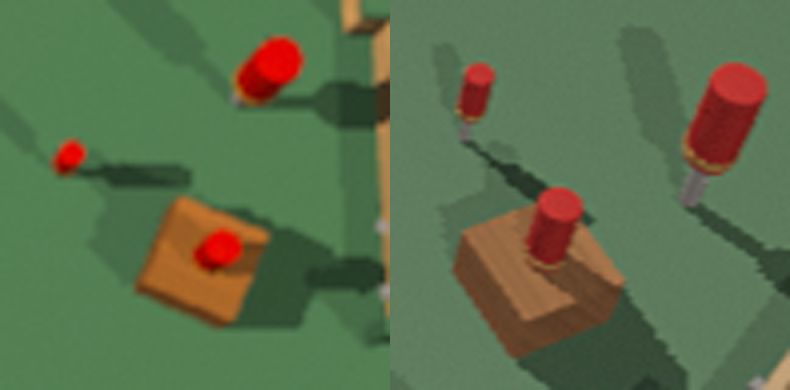

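Both crops confirm the layout. The pin in the rest (top (365,181), side (371,256)) is the middle-sized one. The plate hole is at top (249.8,230.8), side (203.8,226.3). The screw dots mark the fence centrelines.

```bash
cat > geo.py <<'E'
from h import *
T=lambda p:(195+p[0]*95/390,165+p[1]*95/390)
S=lambda p:(170+(p[0]-390)/4,155+p[1]*100/390)
def stop(n,f,l1,l2,s1,s2):
    l1,l2,s1,s2=[atz(n,f(p),.022)[:2] for p in(l1,l2,s1,s2)]
    y=(l1-l2)/np.linalg.norm(l1-l2); ys=s1-s2; 
    x=np.array([y[1],-y[0]]); print(n,'yaw y',np.degrees(np.arctan2(y[1],y[0])).round(2),'short-implied',np.degrees(np.arctan2(ys[0],-ys[1])).round(2), 'perp',(ys@y/np.linalg.norm(ys)).round(3))
    ox=((l1+l2)/2-0)@x-.011; oy=((s1+s2)/2)@y-.011
    o=x*ox+y*oy; print('x',x.round(3),'y',y.round(3),'corner',o.round(4),'seat',(o-.023*x-.060*y).round(4)); return o,x,y
if __name__=='__main__':
    stop('top',T,(117,101),(259,139),(53,125),(39,173))
    stop('side',S,(578,77),(673,191),(505,54),(453,78))
    print('hole',atz('top',T((225,270)),.008),atz('side',S((525,278)),.008))
    print('pin',atz('top',(366.2,180.5),.09),atz('side',(372.5,252.6),.09),atz('side',(369.5,267.2),.04),atz('top',(364.6,181),.07))
    print('plate ends',atz('top',T((177,224)),.008),atz('top',T((275,315)),.008),atz('side',S((524,211)),.008),atz('side',S((528,348)),.008))
E
python3 geo.py
```

```text
top yaw y 74.13 short-implied 73.75 perp -0.007
x [ 0.962 -0.273] y [0.273 0.962] corner [0.6233 0.1563] seat [0.5848 0.1049]
side yaw y 74.22 short-implied 75.91 perp 0.029
x [ 0.962 -0.272] y [0.272 0.962] corner [0.6251 0.1585] seat [0.5867 0.107 ]
hole [0.49883893 0.04496903 0.008     ] [0.50116139 0.04694841 0.008     ]
pin [ 0.63737716 -0.29931026  0.09      ] [ 0.6379388  -0.29714526  0.09      ] [ 0.63802866 -0.30110281  0.04      ] [ 0.63897015 -0.29910533  0.07      ]
plate ends [0.5337715  0.08057688 0.008     ] [0.46482804 0.00806293 0.008     ] [0.53621585 0.08301615 0.008     ] [0.46738123 0.01064422 0.008     ]
```

Request:
servo_tool([
  [0,0,0,0,0,8.54,-0.3],
  [0,0,0,0,0,8.54,-0.3],
  [0,0,0,0,0,8.54,-0.3],
  [0,0,0,0,0,8.54,-0.3],
  [0,0,0,0,0,8.54,-0.3],
], squeeze=60)

```text
clock: 1.8
position: [0.1808, 0.5459, 0.2393]
ee_rot: [0.0, 0.51, 0.86, 0.0]
contact_force: [-0.7, -0.9, 0.0]
width: 0.0556
gripper_force: 0.0
```

Request:
servo_tool([
  [-4.8,0,0,0,0,0,-0.3],
  [-4.8,0,0,0,0,0,-0.3],
  [-4.8,0,0,0,0,0,-0.3],
  [-4.8,0,0,0,0,0,-0.3],
  [-4.8,0,0,0,0,0,-0.3],
])

```text
clock: 2.3
position: [0.2976, 0.3343, 0.2395]
ee_rot: [0.0, 0.507, 0.862, 0.0]
contact_force: [1.3, 0.1, 0.4]
width: 0.0558
gripper_force: 0.0
```

Request:
servo_tool([
  [-4.8,0,0,0,0,0,-0.3],
  [-4.8,0,0,0,0,0,-0.3],
  [-4.8,0,0,0,0,0,-0.3],
  [-4.8,0,0,0,0,0,-0.3],
  [-4.8,0,0,0,0,0,-0.3],
])

```text
clock: 2.8
position: [0.414, 0.1242, 0.2397]
ee_rot: [0.0, 0.508, 0.862, 0.001]
contact_force: [0.4, 0.8, -0.2]
width: 0.0555
gripper_force: 0.0
```

Request:
servo_tool([
  [-4.8,0,0,0,0,0,-0.3],
  [-4.8,0,0,0,0,0,-0.3],
  [-4.8,0,0,0,0,0,-0.3],
  [-4.8,0,0,0,0,0,-0.3],
  [-4.8,0,0,0,0,0,-0.3],
])

```text
clock: 3.3
position: [0.5303, -0.086, 0.2395]
ee_rot: [0.0, 0.508, 0.861, 0.0]
contact_force: [0.4, 1.3, -0.8]
width: 0.0557
gripper_force: 0.0
```

Request:
servo_tool([
  [-4.8,-0.17,0,0,0,0,-0.3],
  [-4.8,-0.17,0,0,0,0,-0.3],
  [-4.8,-0.17,0,0,0,0,-0.3],
  [-4.8,-0.17,0,0,0,0,-0.3],
  [-4.7,-0.17,0,0,0,0,-0.3],
])

```text
clock: 3.8
position: [0.6386, -0.2992, 0.2391]
ee_rot: [0.0, 0.508, 0.861, 0.0]
contact_force: [1.0, -0.4, 0.7]
width: 0.0553
gripper_force: 0.0
```

Request:
servo_tool([
  [0,0,3,0,0,0,-0.3],
  [0,0,3,0,0,0,-0.3],
  [0,0,3,0,0,0,-0.3],
  [0,0,1,0,0,0,-0.3],
  [0,0,0,0,0,0,-0.3],
])

```text
clock: 4.3
position: [0.6371, -0.2967, 0.1374]
ee_rot: [-0.002, 0.508, 0.862, 0.0]
contact_force: [-1.0, -0.1, 0.1]
width: 0.0552
gripper_force: 0.0
```

```bash
python3 - <<'E'
from h import *
t=optics.get_image('top');s=optics.get_image('side')
C=cv2.resize(t[130:230,310:410,::-1],(390,390),interpolation=cv2.INTER_CUBIC)
D=cv2.resize(s[200:300,330:430,::-1],(400,390),interpolation=cv2.INTER_CUBIC)
cv2.imwrite('pics/c3.png',np.hstack([C,D]))
st=manip.get_state();print(st['position'],st['ee_rot'],st['width'],st['qpos'])
E
```

```text
[ 0.63877157 -0.29753404  0.14064529] [1.10614527e-03 5.07632596e-01 8.61572935e-01 3.58878829e-05] 0.055557731553717 [-5.34592897e-01  5.27213567e-01  1.34802039e+00  8.02948421e-05
  1.26414657e+00 -1.04054307e+00]
```

View pics/c3.png

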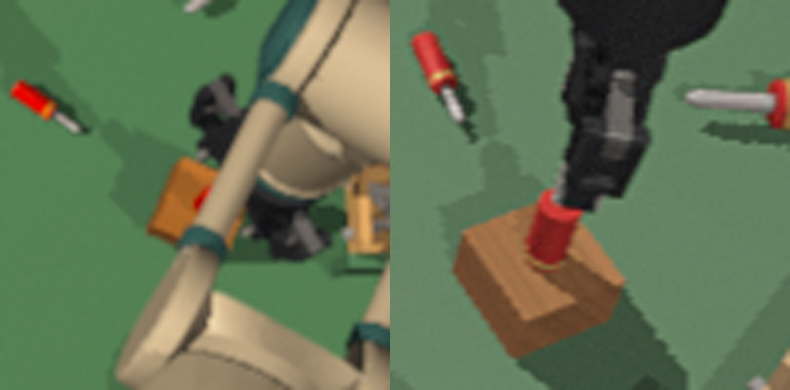

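The gripper is above the middle pin (side (370,258)), and its fingers straddle the handle. Both look-alikes have tipped over, well away from the gripper. Next I descend and grip.

Request:
servo_tool([
  [0,0,2.5,0,0,0,-0.3],
  [0,0,2.5,0,0,0,-0.3],
  [0,0,2.0,0,0,0,-0.3],
  [0,0,1.2,0,0,0,-0.3],
  [0,0,0,0,0,0,-0.3],
])

```text
clock: 4.9
position: [0.6378, -0.297, 0.057]
ee_rot: [-0.0, 0.508, 0.862, 0.0]
contact_force: [0.3, -0.8, -0.9]
width: 0.0557
gripper_force: 0.0
```

Request:
servo_tool([
  [0,0,0,0,0,0,1],
  [0,0,0,0,0,0,1],
  [0,0,0,0,0,0,1],
  [0,0,0,0,0,0,1],
  [0,0,0,0,0,0,1],
])

```text
clock: 5.4
position: [0.6391, -0.2978, 0.0592]
ee_rot: [0.002, 0.508, 0.862, 0.0]
contact_force: [-0.3, 0.6, 5.8]
width: 0.0204
gripper_force: 58.5
```

Request:
servo_tool([
  [0,0,-1,0,0,0,1],
  [0,0,-1.5,0,0,0,1],
  [0,0,-2,0,0,0,1],
  [0,0,-2,0,0,0,1],
  [0,0,-2.5,0,0,0,1],
])

```text
clock: 5.9
position: [0.6374, -0.2969, 0.1483]
ee_rot: [-0.001, 0.508, 0.862, 0.0]
contact_force: [0.7, 0.1, -1.1]
width: 0.0213
gripper_force: 58.6
```

```bash
python3 - <<'E'
from h import *
save('side','c4.png',(300,130,460,290),3.5)
P=[]
for i in range(4):
    optics.get_image('side'); st=manip.get_state(); P.append(st['position'])
print(np.mean(P,0),st['width'],st['gripper_force'],st['contact_force'],st['ee_rot'])
# expected tip pixel
p=np.mean(P,0); print('expected tip px',proj('side',p-[0,0,.053])-[300,130])
E
```

```text
[ 0.63869892 -0.29761469  0.14947066] 0.02059112128300918 58.62644612789154 [-0.37977962 -0.11731381 -0.56298178] [-5.16540790e-04  5.07667513e-01  8.61552917e-01  3.10838854e-05]
expected tip px [ 73.54242872 120.66087408]
```

View pics/c4.png

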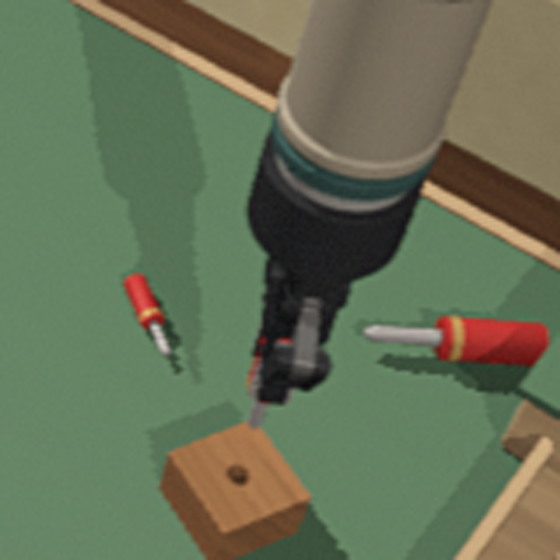

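The pin is held upright. Its tip shows at crop (257,425), matching the predicted (257,422). Now I carry it over the hole.

Request:
servo_tool([
  [3.0,0.4,0,0,0,0,1],
  [4.1,0.5,0,0,0,0,1],
  [4.1,0.5,0,0,0,0,1],
  [4.1,0.5,0,0,0,0,1],
  [4.1,0.5,0,0,0,0,1],
])

```text
clock: 6.65
position: [0.563, -0.1141, 0.1457]
ee_rot: [-0.002, 0.508, 0.861, -0.0]
contact_force: [0.7, 0.6, 0.1]
width: 0.0208
gripper_force: 58.6
```

Request:
servo_tool([
  [4.1,0.5,0,0,0,0,1],
  [4.1,0.5,0,0,0,0,1],
  [4.1,0.5,0,0,0,0,1],
  [3.0,0.4,0,0,0,0,1],
  [2.1,0.25,0,0,0,0,1],
])

```text
clock: 7.15
position: [0.497, 0.0488, 0.146]
ee_rot: [-0.002, 0.507, 0.862, -0.001]
contact_force: [0.3, -1.0, -0.7]
width: 0.0207
gripper_force: 58.6
```

Request:
servo_tool([
  [0,0,2,0,0,0,1],
  [0,0,2,0,0,0,1],
  [0,0,2,0,0,0,1],
  [0,0,1.3,0,0,0,1],
  [0,0,0,0,0,0,1],
])

```text
clock: 7.65
position: [0.4967, 0.047, 0.0715]
ee_rot: [-0.003, 0.508, 0.862, -0.002]
contact_force: [-0.6, -0.2, -1.4]
width: 0.021
gripper_force: 58.7
```

```bash
cat > look.py <<'E'
from h import *
import sys
P=[]
s=optics.get_image('side')
for i in range(6):
    optics.get_image('side'); st=manip.get_state(); P.append(st['position'])
p=np.mean(P,0);print(p,st['width'],st['contact_force'],st['ee_rot'],st['clock'])
cv2.imwrite('pics/'+sys.argv[1],cv2.resize(s[160:270,150:260,::-1],(600,600),interpolation=cv2.INTER_CUBIC))
tip=p-[0,0,.053]; print('tip',tip,'crop px',(proj('side',tip)-[150,160])*600/110,'hole guess px',(proj('side',[.5005,.0465,.008])-[150,160])*600/110)
E
python3 look.py c5.png
```

```text
[0.49968894 0.04675784 0.07457753] 0.020684535435286817 [ 0.20835642 -0.27146178 -0.2485092 ] [6.40319823e-04 5.07709124e-01 8.61528231e-01 3.78240865e-04] 8.0
tip [0.49968894 0.04675784 0.02157753] crop px [288.63827841 344.28611415] hole guess px [292.81584613 363.06423645]
```

View pics/c5.png

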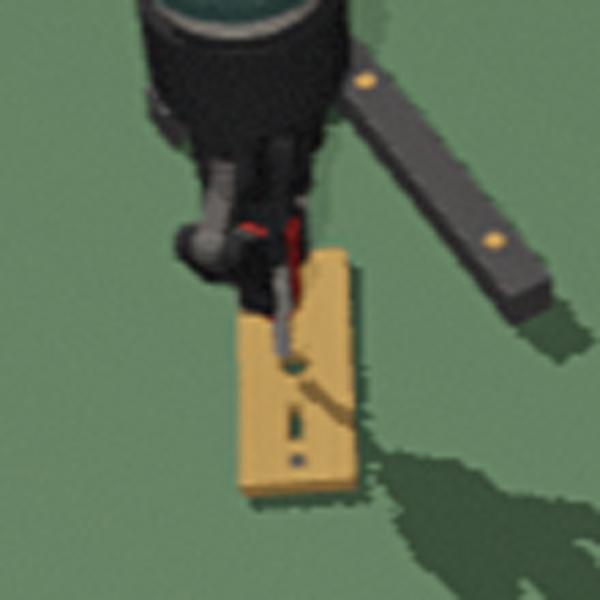

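```bash
python3 - <<'E'
from h import *
p=np.array([.4997,.0468,.0746])
for h in(-.017,-.03,-.053): print(h,proj('side',p+[0,0,h]))
t=p-[0,0,.053]; b=proj('side',t)
for d in([.005,0,0],[0,.005,0],[0,0,-.005],[-.0024,.0044,0],[.0044,.0024,0]): print(d,proj('side',t+np.array(d))-b)
im=optics.get_image('side').astype(int)
for y in range(206,232):
    print(y,' '.join('%3d/%3d'%(im[y,x,0],im[y,x,2]) for x in range(196,209)))
print(finder.tip_of('pin_tip','side')[:2],finder.tip_of('plate_hole','side')[:1])
optics.get_image('top');print(finder.tip_of('pin_tip','top')[:2],proj('top',t))
E
```

```text
-0.017 [201.71762925 213.22772801]
-0.03 [202.15392656 216.85050134]
-0.053 [202.90659724 223.10026557]
[0.005, 0, 0] [ 1.57160657 -1.3235029 ]
[0, 0.005, 0] [-1.56031898 -1.17320323]
[0, 0, -0.005] [0.16046296 1.33239635]
[-0.0024, 0.0044, 0] [-2.13050324 -0.39749024]
[0.0044, 0.0024, 0] [ 0.63383474 -1.72647859]
206  19/ 20  18/ 20  18/ 17  13/ 15  20/ 22  28/ 29  43/ 40  62/ 46  84/ 27  83/ 16  80/ 32 143/ 63 177/ 79
207  22/ 24  16/ 17  16/ 16  22/ 23  29/ 28  58/ 52  84/ 78  81/ 73  84/ 35 104/ 27 146/ 59 178/ 83 179/ 82
208  20/ 21  22/ 22  17/ 15  15/ 17  29/ 28  84/ 77 107/ 99  83/ 76  78/ 31  96/ 19 141/ 56 175/ 81 174/ 82
209  16/ 21  19/ 20  19/ 20  21/ 22  32/ 31  89/ 80 112/104  86/ 82  78/ 39  96/ 21 141/ 56 175/ 82 174/ 80
210  26/ 28  23/ 25  19/ 21  14/ 14  27/ 25  86/ 76 117/107  96/ 90  79/ 42  96/ 20 133/ 52 169/ 77 184/ 88
211  21/ 25  14/ 16  22/ 22  18/ 20  22/ 22  70/ 65 108/ 98  97/ 92  65/ 47  75/ 16 121/ 47 171/ 78 195/ 95
212  26/ 28  31/ 31  27/ 29  27/ 27  25/ 26  57/ 51  97/ 90  97/ 92  66/ 52  83/ 23 141/ 56 183/ 86 194/ 91
213  14/ 22  23/ 26  28/ 30 
[... 1527 characters left out ...]
 140/ 63  77/ 54  49/ 55  52/ 57  87/ 57 155/ 73 192/ 92 193/ 91
228 192/ 90 191/ 90 192/ 91 192/ 90 192/ 90 181/ 85 140/ 67  99/ 56 117/ 62 167/ 80 194/ 91 194/ 90 195/ 93
229 192/ 89 189/ 89 191/ 91 191/ 89 192/ 92 192/ 90 192/ 89 194/ 89 196/ 91 197/ 94 196/ 94 192/ 90 193/ 91
230 192/ 89 190/ 89 191/ 89 191/ 89 190/ 89 191/ 91 192/ 92 192/ 90 193/ 91 194/ 93 192/ 91 171/ 76 134/ 56
231 192/ 91 189/ 89 192/ 91 191/ 90 190/ 90 189/ 88 190/ 90 191/ 90 192/ 91 193/ 92 192/ 90 171/ 78 130/ 56
[{'at': [401.8, 224.6], 'p': 0.95}, {'at': [207.9, 221.6], 'p': 0.5}] [{'at': [204.9, 229.1], 'p': 0.55}]
[{'at': [330.3, 161.5], 'p': 0.6}, {'at': [357.4, 135.4], 'p': 0.49}] [249.09843822 230.2881597 ]
```

Request:
servo_tool([
  [-0.05,0.18,0,0,0,0,1],
  [0,0,0.5,0,0,0,1],
  [0,0,0.5,0,0,0,1],
  [0,0,0.2,0,0,0,1],
  [0,0,0,0,0,0,1],
])

```text
clock: 8.75
position: [0.5008, 0.0472, 0.0616]
ee_rot: [-0.001, 0.508, 0.862, -0.0]
contact_force: [-0.3, 0.6, -0.8]
width: 0.0208
gripper_force: 58.7
```

Request:
servo_tool([
  [0,0,0.2,0,0,0,1],
  [0,0,0.2,0,0,0,1],
  [0,0,0.2,0,0,0,1],
  [0,0,0.1,0,0,0,1],
  [0,0,0,0,0,0,1],
])

```text
clock: 9.25
position: [0.5013, 0.0472, 0.0553]
ee_rot: [-0.0, 0.508, 0.862, 0.0]
contact_force: [-0.1, 0.4, -0.9]
width: 0.0205
gripper_force: 58.7
```

```bash
python3 look.py c6.png
```

```text
[0.50132882 0.04723541 0.05533687] 0.020621915632497573 [-0.23681956  0.12188949  0.38263756] [3.09866340e-05 5.07717223e-01 8.61523776e-01 6.23445008e-05] 9.6
tip [0.50132882 0.04723541 0.00233687] crop px [293.94500566 369.01020672] hole guess px [292.81584613 363.06423645]
```

View pics/c6.png

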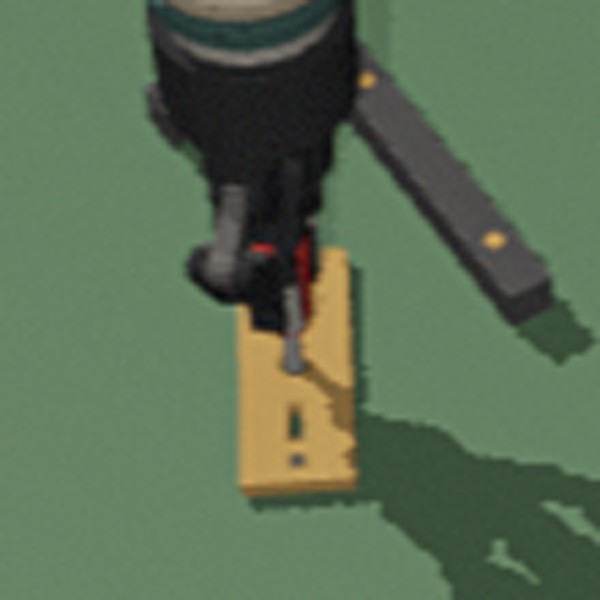

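The pin is through the hole at crop (293,367) with its tip about 2 mm above the counter, no contact force, and the plate unmoved. Now I slide it, long fence first.

Request:
servo_tool([
  [-0.1,0.3,0,0,0,0,1],
  [-0.18,0.6,0,0,0,0,1],
  [-0.18,0.6,0,0,0,0,1],
  [-0.18,0.6,0,0,0,0,1],
  [-0.18,0.6,0,0,0,0,1],
], squeeze=100)

```text
clock: 10.1
position: [0.5295, 0.0533, 0.0553]
ee_rot: [-0.0, 0.508, 0.862, 0.0]
contact_force: [-2.0, 0.0, 1.9]
width: 0.0198
gripper_force: 97.6
```

Request:
servo_tool([
  [-0.18,0.6,0,0,0,0,1],
  [-0.18,0.6,0,0,0,0,1],
  [-0.18,0.6,0,0,0,0,1],
  [-0.18,0.6,0,0,0,0,1],
  [-0.18,0.6,0,0,0,0,1],
])

```text
clock: 10.6
position: [0.5595, 0.06, 0.0552]
ee_rot: [-0.0, 0.508, 0.862, -0.0]
contact_force: [-2.4, -0.7, 1.4]
width: 0.02
gripper_force: 97.8
```

Request:
servo_tool([
  [-0.2,0.2,0,0,0,0,1],
  [-0.2,0.2,0,0,0,0,1],
  [-0.2,0.2,0,0,0,0,1],
  [0,0,0,0,0,0,1],
  [0,0,0,0,0,0,1],
])

```text
clock: 11.1
position: [0.5684, 0.0574, 0.0554]
ee_rot: [0.001, 0.508, 0.861, 0.0]
contact_force: [-1.2, 1.0, 0.4]
width: 0.0198
gripper_force: 97.9
```

```bash
cat > fs.py <<'E'
from h import *
import sys
o=np.array([.6242,.1575]);y=np.array([.2728,.962]);x=np.array([y[1],-y[0]])
P=[];F=[];M=[]
for i in range(6):
    s=optics.get_image('side'); st=manip.get_state(); P.append(st['position']);F.append(st['contact_force']);M.append(st['moment'])
p=np.mean(P,0);f=np.mean(F,0);d=p[:2]-o
print('t',st['clock'],'pin in stop frame mm',d@x*1e3,d@y*1e3,'z',p[2],'F x,y,z',f[:2]@x,f[:2]@y,f[2],'M',np.mean(M,0).round(2),'w',st['width'],st['gripper_force'],st['ee_rot'].round(4))
print(finder.tip_of('plate_hole','side')[:1])
if len(sys.argv)>1: cv2.imwrite('pics/'+sys.argv[1],cv2.resize(s[140:250,170:280,::-1],(600,600),interpolation=cv2.INTER_CUBIC))
E
python3 fs.py
```

```text
t 11.4 pin in stop frame mm -26.478423469333165 -111.6353728216485 z 0.055389494148656425 F x,y,z 0.2619404802410006 0.020950968366774306 -0.7654676010267084 M [-0.    0.01 -0.02] w 0.019730825372596444 97.90536403656006 [5.000e-04 5.077e-01 8.615e-01 2.000e-04]
[{'at': [222.7, 209.4], 'p': 0.79}]
```

Request:
servo_tool([
  [-0.1,0.1,0,0,0,0,1],
  [-0.1,0.1,0,0,0,0,1],
  [-0.1,0.1,0,0,0,0,1],
  [-0.1,0.1,0,0,0,0,1],
  [0,0,0,0,0,0,1],
])

```text
clock: 11.95
position: [0.5733, 0.0558, 0.0553]
ee_rot: [0.0, 0.508, 0.862, 0.0]
contact_force: [-2.9, 0.1, 0.9]
width: 0.02
gripper_force: 97.9
```

```bash
python3 fs.py c7.png
```

```text
t 12.25 pin in stop frame mm -21.3111497560574 -111.71226505587849 z 0.05527634270163565 F x,y,z -1.5955670291681265 -0.7777249537238624 1.1584858811567817 M [0.05 0.4  0.  ] w 0.019862696752856485 97.90807843208313 [1.000e-04 5.077e-01 8.615e-01 1.000e-04]
[{'at': [222.5, 208.6], 'p': 0.57}]
```

View pics/c7.png

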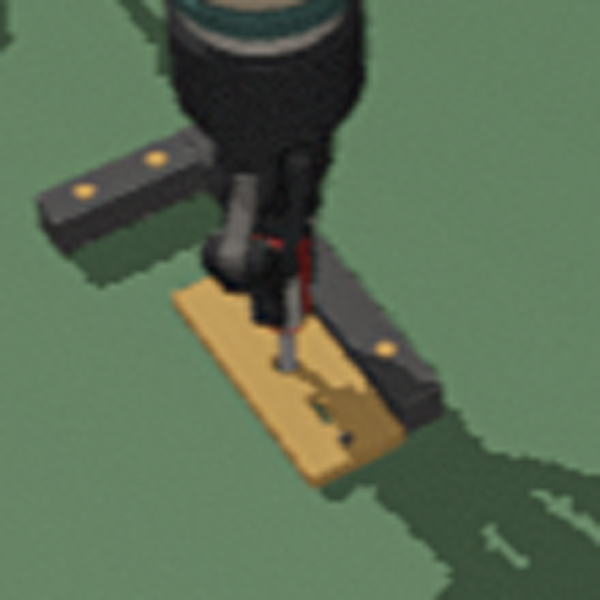

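The plate is nearly parallel to the long fence and pressing lightly on it, with the pin in the hole at crop (287,367). Next I slide it along +y to the short fence.

Request:
servo_tool([
  [0.1,0.2,0,0,0,0,1],
  [0.35,0.35,0,0,0,0,1],
  [0.35,0.35,0,0,0,0,1],
  [0.35,0.35,0,0,0,0,1],
  [0.35,0.35,0,0,0,0,1],
])

```text
clock: 12.8
position: [0.5793, 0.0769, 0.0552]
ee_rot: [-0.0, 0.508, 0.862, -0.001]
contact_force: [-4.3, -2.3, 2.3]
width: 0.02
gripper_force: 97.9
```

Request:
servo_tool([
  [0.35,0.35,0,0,0,0,1],
  [0.35,0.35,0,0,0,0,1],
  [0.35,0.35,0,0,0,0,1],
  [0.35,0.35,0,0,0,0,1],
  [0.2,0.2,0,0,0,0,1],
])

```text
clock: 13.3
position: [0.5856, 0.0989, 0.0553]
ee_rot: [-0.0, 0.507, 0.862, -0.0]
contact_force: [-4.5, -3.4, 3.1]
width: 0.0201
gripper_force: 97.9
```

```bash
python3 fs.py
```

```text
t 13.6 pin in stop frame mm -21.078240347412958 -66.59065444432832 z 0.05523392478972728 F x,y,z -4.065351524670284 -1.9445970611628045 2.796064917161916 M [-0.18  0.88 -0.02] w 0.020035191731547122 97.89015769958496 [-5.000e-04  5.079e-01  8.614e-01  3.000e-04]
[{'at': [214.9, 196.8], 'p': 0.85}]
```

Request:
servo_tool([
  [0.14,0.14,0,0,0,0,1],
  [0.14,0.14,0,0,0,0,1],
  [0.14,0.14,0,0,0,0,1],
  [0.1,0.1,0,0,0,0,1],
  [0,0,0,0,0,0,1],
])

```text
clock: 14.15
position: [0.5874, 0.1049, 0.0552]
ee_rot: [-0.0, 0.508, 0.862, -0.001]
contact_force: [-5.1, -3.6, 3.0]
width: 0.02
gripper_force: 98.0
```

```bash
python3 fs.py
```

```text
t 14.45 pin in stop frame mm -21.0678432020584 -60.67754741958439 z 0.05522829693193826 F x,y,z -4.161211829299659 -4.087373050748349 3.340658154342389 M [-0.59  1.11  0.01] w 0.020224347382154954 97.95297145843506 [-3.000e-04  5.076e-01  8.616e-01 -9.000e-04]
[{'at': [212.0, 193.0], 'p': 0.83}]
```

Request:
servo_tool([
  [0.05,0.1,0,0,0,0,1],
  [0.05,0.1,0,0,0,0,1],
  [0.05,0.1,0,0,0,0,1],
  [0,0,0,0,0,0,1],
  [0,0,0,0,0,0,1],
])

```text
clock: 15.0
position: [0.5882, 0.107, 0.0552]
ee_rot: [-0.001, 0.507, 0.862, -0.002]
contact_force: [-6.3, -4.0, 5.0]
width: 0.02
gripper_force: 98.2
```

```bash
python3 fs.py
```

```text
t 15.3 pin in stop frame mm -20.907495864886698 -58.38653645844689 z 0.055179857776622716 F x,y,z -5.63584662743791 -5.72447103351881 5.680974165984465 M [-0.92  1.45 -0.02] w 0.019913483177187535 98.24155926704407 [-0.0011  0.5075  0.8617 -0.002 ]
[{'at': [209.7, 193.9], 'p': 0.68}]
```

Request:
servo_tool([
  [0.1,0.1,0,0,0,0,1],
  [0.1,0.1,0,0,0,0,1],
  [0,0,0,0,0,0,1],
  [0,0,0,0,0,0,1],
  [0,0,0,0,0,0,1],
])

```text
clock: 15.85
position: [0.5881, 0.1078, 0.0551]
ee_rot: [-0.001, 0.507, 0.862, -0.004]
contact_force: [-7.9, -8.6, 6.4]
width: 0.0199
gripper_force: 98.5
```

```bash
python3 fs.py c8.png
```

```text
t 16.15 pin in stop frame mm -21.105505999001284 -57.61255872800144 z 0.05514858537812256 F x,y,z -4.872058208093673 -11.04995789396804 6.519317408536708 M [-1.91  1.7   0.  ] w 0.020099185673626965 98.5184383392334 [-0.0009  0.5069  0.862  -0.004 ]
[{'at': [211.6, 193.9], 'p': 0.9}]
```

View pics/c8.png

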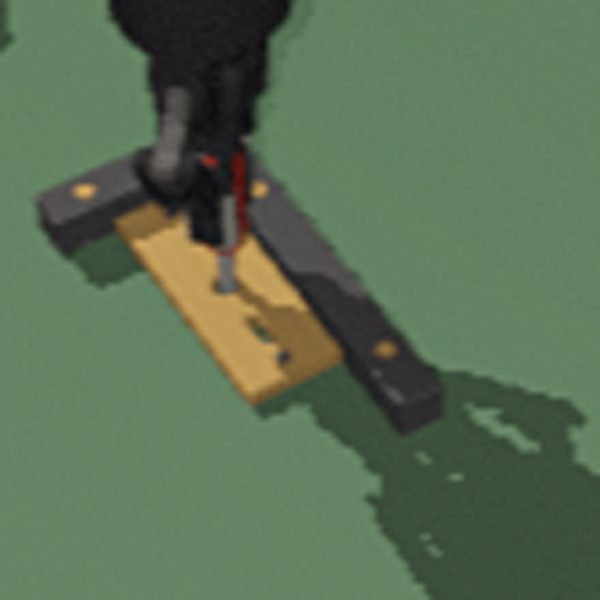

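The plate is seated in the corner: its upper end is against the short fence and its long edge against the long fence. The +y force has risen to 11 N with hardly any motion. I add some +x press to balance the two.

Request:
servo_tool([
  [-0.1,0.1,0,0,0,0,1],
  [-0.1,0.1,0,0,0,0,1],
  [0,0,0,0,0,0,1],
  [0,0,0,0,0,0,1],
  [0,0,0,0,0,0,1],
])

```text
clock: 16.7
position: [0.5887, 0.1075, 0.0551]
ee_rot: [-0.003, 0.507, 0.862, -0.005]
contact_force: [-12.6, -7.5, 10.1]
width: 0.0199
gripper_force: 99.0
```

```bash
python3 fs.py
```

```text
t 17.0 pin in stop frame mm -20.5540388288609 -57.7311980817247 z 0.055092395274879975 F x,y,z -9.161801432924387 -10.536022682041807 9.843893080458862 M [-1.63  2.45  0.02] w 0.020001834102807512 99.02344465255737 [-0.0031  0.507   0.8619 -0.0048]
[]
```

```bash
python3 - <<'E'
from h import *
S=lambda p:(170+p[0]*110/600,140+p[1]*110/600)
g=lambda a,b,z:np.degrees(np.arctan2(*(atz('side',S(a),z)-atz('side',S(b),z))[[1,0]]))
print('left edge',g((118,225),(250,397),.008),'fence screws',g((260,188),(387,350),.022))
im=optics.get_image('side'); r=finder.silhouettes('plate','side')[:1]
for q in r:
    c=max(cv2.findContours(q['region'].astype(np.uint8),0,1)[0],key=cv2.contourArea)[:,0]
    print(q['p'],cv2.minAreaRect(np.array([atz('side',p,.008)[:2]*1000 for p in c],np.float32)))
E
```

```text
left edge 74.5614104050784 fence screws 73.31144872733294
0.62 ((584.7810668945312, 104.41458129882812), (128.91151428222656, 53.1912727355957), 73.19384002685547)
```

The plate lies parallel to the fence within measurement error, and both fences are loaded, so I hand it in.

```bash
python3 -c "
from rig import manip
print(manip.sign_off())"
```

```text
the job is handed in; nothing more can be done
None
```

The job is handed in, verdict not shown: the pin is still gripped in the hole and presses the escutcheon into the corner with about 9 N towards the long fence and 10 N towards the short one, at about 17 s of the 46 s; two look-alike pins tipped over early on, away from the gripper.

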